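# Cocoa order onto the pass tray, tray in, lamp switch up under the lip

### The arm

A 6-joint arm with a two-finger parallel gripper is mounted at the origin on a cart in front of the work surface, level with it; the furniture and walls round the work are solid. World frame = base frame: x ahead of the robot, y to its left, z up, the work surface at z = 0. Lengths are in m, angles in degrees, forces in N, time in s.
With the tool pointing down it reaches from about 0.325 to 0.9 m from the base axis. Payload 6.1 kg.
Tool frame: the origin (TCP) lies midway between the tips of the shut fingers; the grasp point (between the pads) lies 19 mm behind it; z points along the fingers, y is the line along which they close (so a half turn about z gives the same grasp; the last joint's range is limited). The gripper opens to 87 mm and grips with 3 to 60 N. Pads are 19 mm wide; open, the fingers measure 117 mm over their backs; the gripper's body (75 mm by 190 mm) begins 51 mm behind the grasp point.
Start: joints at [-73.688, 12.628, 87.462, -0, 79.91, -7.225], TCP at [0.25, -0.573, 0.223] pointing down, gripper open.
Joint ranges: [-170.65, 170.65], [-52.31, 119.04], [5.05, 147.46], [-71.25, 251.25], [11.57, 151.72], [-153.62, 153.62]. Speed limits (degrees/s): [147.25, 147.25, 172.46, 180, 180, 180].

### API

Orientations are given as a 3x3 rotation matrix whose columns are the frame's x, y, z axes.
In Python, from bench import r, cams, ticket gives the robot as it stands. The module is installed in compiled form; this text tells all that it offers.
- The arm moves only by the tool play_rows, never from a script. Its argument "series" is text: rows parted by semicolons, each of 7 numbers parted by spaces: the turn, a rotation vector about the tool's x, y, z in rad, then the shift along the tool's x, y, z in m, then the finger opening in m, from 0 to 0.087. A call has 1 to 8 rows; each row is the pose to reach, as a shift and turn from the pose commanded when the call began, along the tool's axes at that moment; what a row does not reach only later rows make up. A row lasts 1/10 s, in which the tool goes at most 50 mm and 8.59 degrees, less where a joint would pass 70% of its speed; a pose out of reach is approached as far as the arm can. A call with a gripper value outside its range is refused whole. The fingers move at their own pace and stop on an object; "squeeze" is the grip in N (left out, the last holds). Time passes only in rows, so rows that repeat a pose let the fingers close. It gives the time, the measured TCP pose, the force, the opening and the grip force at its end, in the units of the state.
- r.read_state(): the state, without advancing time (a new reading comes with each control period).
- cams.grab_frame(name): name is "scene" or "top" or "wrist"; returns (picture, depth): 420x560x3 uint8, blue, green, red; 420x560 float32, m along the optical axis (not along the pixel's ray), 0 where there is no reading.
- cams.camera_info(name): a dict with "mtx" (3x3 intrinsics, pixels), "dist" ([k1, k2, p1, p2, k3] as OpenCV has them; the pictures are not rectified), "R" (3x3) and "t" (3): a world point X has camera coordinates R X + t. Camera axes: x right, y down, z forward; pixel columns grow to the right and rows downward; lengths in m; the calibration is good to about 2 mm. A picture is of the moment at which its call begins: read the wrist's pose just before it. camera_info takes no time and is no camera call; for the wrist camera it gives the pose at the moment of the call.
- ticket.sign_off(): hands the job in; it is judged then, once.
The state is a dict: "time": time; "qpos": joint angles; "qvel": joint speeds; "effort": joint torques, N m; "ee_pos": TCP position; "eef_rot": TCP orientation; "contact_force": force on the tool from outside, world axes, zero at the start; "torque": the same for the moment, N m; "gripper_width": opening from 0.0 (shut) to 1.0 (fully open); "finger_force": force on a finger pad.
Only numpy, scipy, OpenCV 4.12 (cv2) and the standard library are available. Lean on these libraries where they do the work, as an engineer would, in place of code of your own. Each camera call takes 0.05 s, during which the arm holds its last target. There are 200 camera calls.

### The job

Get the cocoa order ready on the pass: set the mug and the cocoa shaker down upright on the pulled-out tray of the pass station, without dropping them. Then push the tray all the way in with both still standing on it, and only after that switch on the station's lamp by pressing the paddle hidden under the hood's front lip up from below as far as it goes. Leave the small tumbler and the jug where they stand.

Things in the scene. Friction and masses are not known exactly. Their poses are not given: they have to be found in the camera images.
- station: Fixed steel pass station: a flat hood 170 mm deep, 242 mm wide, carried by a back panel over a sliding tray; open at front and sides. Origin: on the counter, straight below the middle of the hood's front lip. +x from the lip to the back panel (away from the robot, turned up to 0.2 rad), +y left, +z up. In this frame (mm): back panel x 156, switch housing x 39 to 69, y 20 to 100, z 183 up.
- lip (a point): Middle of the lower edge of the hood's downturned front lip, 235 mm above the counter (station x 0, y 0). The lip is 5 mm thick (x) and 242 mm wide, and rises to the hood's top, 255 mm above the counter.
- tray (a joint): How far the tray is pulled out toward the robot (station -x), m: 0 = fully home, 0.12 = fully out. It slides on runners with about 2 N of friction and stays where it is left.
- tray_mid (a point): Centre of the tray's floor, 12 mm above the counter; axes as the station's. At home at station x +5 mm; the joint's value shifts it to -x. Tray 150 deep (x), 222 mm wide (y) outside; side and back walls 4 mm thick, 9 mm above the floor. Front plate to push on: 6 mm thick, outer face 75 mm ahead (-x) of this point, from 5 to 39 mm above the counter.
- switch (a joint): Angle of the lamp paddle, rad: 0 = off, nose hanging down; 0.40 = on, paddle level against its stop. It needs about 3 N at the nose, does not spring back and stays where it is left.
- switch_nose (a point): Middle of the front edge of the paddle, a tongue 60 (y) x 36 (x) x 6 mm under the hood, hinged at its back (station x 46, y 60, z 195 mm). The edge is round, radius 4 mm; this is its centre. Off: station x 13, y 60, z 181 mm; on: x 10, z 195. Reached from the front below the lip and pushed up; shut fingers 35 to 45 degrees off vertical, pointing down and forward, clear the lip.
- mug: The mug, origin at the underside below the middle of mug and handle; 58 x 85 x 51 mm over all, 0.1 kg. +z up, the handle points to the mug's -y.
- mug_mid (a point): Centre of the mug's bowl (without the handle), half-way up, 25.5 mm above its underside; axes as the mug's. The bowl is open at the top, round, 58 mm across at the rim and about 42 mm at the foot; the handle reaches 55 mm from this point along -y. Grasp across the x axis.
- shaker: The cocoa shaker, origin at the centre of its underside; an upright round glass shaker with a domed, holed metal top, 44 mm across, 90 mm tall, 0.1 kg.
- shaker_mid (a point): Centre of the cocoa shaker, half-way up, 45 mm above its underside; z along the shaker. 44 mm across here.
- tumbler: Bystander: small plain open glass, 48 mm across, 59 mm tall, origin at its underside. Leave it.
- jug: Bystander: small bellied jug with a handle, 67 x 103 x 85 mm, origin at its underside. Leave it.
Things that resemble listed ones, but are neither listed nor needed, are in the scene too. What is shaped like the shaker but orange is not meant. Leave any purple look-alike of the mug alone.

How it is judged:
By the outcome, as a careful person would: the job done as asked, in the order asked, and still so for the second after the job is handed in, with the robot touching nothing.
It also fails if it takes over 72 s, if anything falls off the work surface, if the arm or the gripper's body presses on something with over 40 N, if the wrist force passes 120 N, or if a joint passes its speed limit or range.

## Working session

There is one attempt and no reset: what is moved stays moved. The work goes in short steps, Python scripts to look and compute and a tool call to move; the robot and the scene stay as the last step left them, time stands still between calls to the robot, and variables do not carry over. Pictures are saved under pics/ and viewed, at most 12 in all, crops included, and the job is handed in when it is done.

Besides the shell and the picture viewer there is one more tool, called after ">>>" as name(argument=value, ...) on one line, values as JSON. play_rows: Moves the arm, as the interface text tells. Its arguments: {"type":"object","properties":{"series":{"type":"string"},"squeeze":{"type":"number"}},"required":["series"]}

```bash
mkdir -p pics
cat > h.py <<'E'
import numpy as np, cv2
from bench import r,cams,ticket
def grab(n):
    i=cams.camera_info(n); p,d=cams.grab_frame(n)
    return p,d,i
def cloud(d,i):
    h,w=d.shape
    u,v=np.meshgrid(np.arange(w),np.arange(h))
    q=cv2.undistortPoints(np.stack([u,v],-1).reshape(-1,1,2).astype(np.float32),np.array(i["mtx"]),np.array(i["dist"])).reshape(h,w,2)
    c=np.dstack([q[...,0]*d,q[...,1]*d,d]).astype(float)
    X=(c-np.array(i["t"]))@np.array(i["R"])
    X[d==0]=np.nan
    return X
E
python3 - <<'E'
from h import *
for n in("scene","top"):
    p,d,i=grab(n); cv2.imwrite(f"pics/{n}0.png",p); np.savez(f"{n}0.npz",p=p,X=cloud(d,i))
    print(n,(-np.array(i["R"]).T@i["t"]).round(3))
s=r.read_state(); print(s)
E
```

```text
scene [ 0.132 -0.716  1.207]
top [0.306 0.058 1.458]
{'time': 0.1, 'qpos': array([-7.36882293e+01,  1.26696120e+01,  8.75199967e+01, -6.98118779e-04,
        7.99106916e+01, -7.22561388e+00]), 'qvel': array([ 0.0281311 , -0.06084499, -0.08385658,  0.02483589,  0.12964597,
        0.02972868]), 'effort': array([ 4.42015707e-04, -4.95946920e+01, -3.88516796e+01,  7.00931763e-02,
        5.15664532e-02, -3.97151462e-05]), 'ee_pos': array([ 0.24941826, -0.57245771,  0.2215514 ]), 'eef_rot': array([[ 9.16798898e-01,  3.99348880e-01, -5.03184952e-04],
       [ 3.99349143e-01, -9.16797388e-01,  1.67673573e-03],
       [ 2.08283886e-04, -1.73817595e-03, -9.99998468e-01]]), 'contact_force': array([-0.03485682,  0.63761916, -0.31395867]), 'torque': array([-0.02137127, -0.04036924, -0.0163583 ]), 'finger_force': 0.0, 'gripper_width': 1.0012768985140859}
```

View pics/scene0.png

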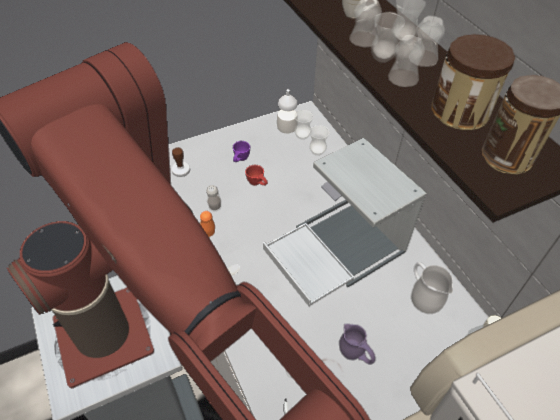

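View pics/top0.png

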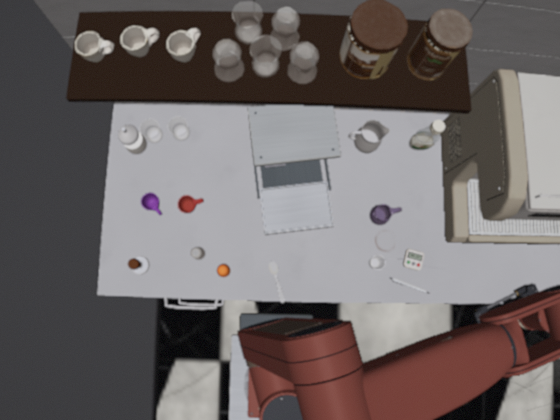

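Scene view: red mug (256,175), violet mug (241,151), dark purple mug (354,342), grey-topped shaker (213,197), orange shaker (207,222), station with tray out (330,255), steel jug (432,287). In the top view these are: red (187,204), violet (150,203), dark purple (380,214), grey shaker (197,253), orange (223,270), jug (368,137). The best fits are the red mug and the grey shaker, because the other mugs are purple and the other shaker is orange. I'll confirm with a crop and sizes.

Run:
```python
from h import *
a=np.load("scene0.npz");b=np.load("top0.npz")
c1=cv2.resize(a["p"][120:260,150:290],(560,560),interpolation=cv2.INTER_CUBIC)
c2=cv2.resize(b["p"][150:290,100:160+80],(240,240*1),interpolation=cv2.INTER_CUBIC)
c3=cv2.resize(b["p"][190:290,340:440],(240,240),interpolation=cv2.INTER_CUBIC)
im=np.zeros((560,800,3),np.uint8);im[:,:560]=c1;im[:240,560:]=c2;im[250:490,560:]=c3
cv2.imwrite("pics/crop1.png",im)
X=np.concatenate([a["X"].reshape(-1,3),b["X"].reshape(-1,3)])
T=b["X"]
for n,(u,v) in dict(violet=(150,203),red=(187,204),dark=(380,214),shaker=(197,253),orange=(223,270),jug=(368,137),glass=(385,240),small=(376,263),bottle=(130,138),g1=(154,134),g2=(181,131),tray=(295,205)).items():
    c=T[v,u]; 
    m=(np.hypot(X[:,0]-c[0],X[:,1]-c[1])<.06)&(X[:,2]>.008)&(X[:,2]<.2)
    P=X[m]; print(n,c.round(3),len(P), P.min(0).round(3) if len(P) else'',P.max(0).round(3) if len(P) else'')
# hood
H=b["X"].reshape(-1,3); H=H[(abs(H[:,2]-.255)<.006)&(abs(H[:,1]-.05)<.3)]
print("hood",len(H),cv2.minAreaRect(H[:,:2].astype(np.float32)))
F=a["X"].reshape(-1,3);G=b["X"].reshape(-1,3)
for n,Q in(("scene",F),("top",G)):
    q=Q[(Q[:,2]>.028)&(Q[:,2]<.045)&(abs(Q[:,1]-.05)<.2)&(Q[:,0]>.35)&(Q[:,0]<.6)]
    print(n,"plate",len(q),q.min(0) if len(q) else'',q.max(0) if len(q) else'')
    h=Q[(abs(Q[:,2]-.255)<.006)&(abs(Q[:,1]-.05)<.3)];print(cv2.minAreaRect(h[:,:2].astype(np.float32)))
    print("table z",np.nanmedian(Q[(abs(Q[:,2])<.01),2]))
```

```text
violet [0.562 0.439 0.006] 575 [0.517 0.391 0.008] [0.611 0.495 0.057]
red [0.563 0.318 0.005] 641 [0.523 0.26  0.008] [0.601 0.343 0.056]
dark [ 0.547 -0.312  0.007] 1329 [ 0.491 -0.37   0.008] [ 0.57  -0.268  0.09 ]
shaker [0.399 0.265 0.087] 471 [0.365 0.217 0.008] [0.45  0.3   0.097]
orange [0.351 0.185 0.085] 425 [0.331 0.165 0.008] [0.403 0.217 0.093]
jug [ 0.81  -0.276  0.003] 2034 [ 0.75  -0.319  0.008] [ 0.839 -0.219  0.114]
glass [ 0.462 -0.328  0.004] 263 [ 0.409 -0.38   0.008] [ 0.522 -0.28   0.088]
small [ 0.387 -0.295  0.015] 223 [ 0.36  -0.346  0.008] [ 0.441 -0.248  0.069]
bottle [0.743 0.486 0.126] 1488 [0.72  0.429 0.008] [0.801 0.531 0.167]
g1 [0.798 0.444 0.007] 1281 [0.743 0.384 0.008] [0.823 0.502 0.146]
g2 [0.812 0.354 0.002] 861 [0.764 0.316 0.008] [0.861 0.413 0.093]
tray [ 0.567 -0.032  0.014] 2076 [ 0.508 -0.092  0.008] [0.627 0.027 0.023]
hood 4728 ((0.7326540946960449, -0.009941160678863525), (0.17293867468833923, 0.2413340061903), 8.042781829833984)
scene plate 281 [ 0.35035243 -0.14986516  0.02804312] [0.50142363 0.24981581 0.04489494]
((0.5397884249687195, -0.10554850101470947), (1.0393199920654297, 0.5532465577125549), 22.479873657226562)
table z -0.0004803206743532489
top plate 168 [ 0.3530181  -0.1496099   0.02802304] [0.56810436 0.24975879 0.04483989]
((0.7326540946960449, -0.009941160678863525), (0.17293867468833923, 0.2413340061903), 8.042781829833984)
table z -0.0007738168916870189
```

View pics/crop1.png

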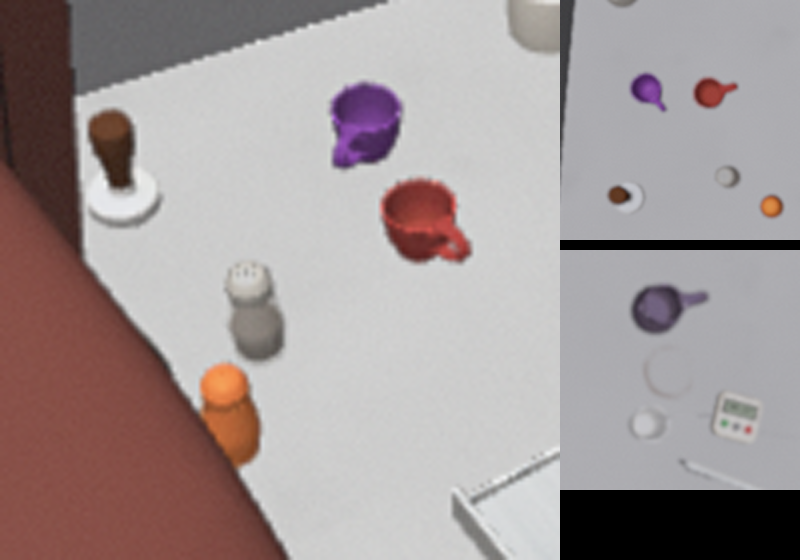

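The crop confirms the red mug (not purple, about 57 mm bowl) and the grey shaker with a holed top. The dark vessel at (380,214) is about 85 mm tall, so it is the jug, and the violet mug is the look-alike. Next I'll refine the poses and compute the first approach.

```bash
cat >> h.py <<'E'
from scipy.spatial.transform import Rotation as Ro
from scipy.optimize import least_squares
def circ(P):
    f=least_squares(lambda c:np.hypot(P[:,0]-c[0],P[:,1]-c[1])-c[2],[*P[:,:2].mean(0),.025],loss='soft_l1',f_scale=.002)
    return f.x
def down(yaw,tilt=0):  # tool z down; yaw of tool x (deg); tilt: z leans toward tool x
    c,s=np.cos(np.radians(yaw)),np.sin(np.radians(yaw))
    return np.array([[c,s,0],[s,-c,0],[0,0,-1]])@Ro.from_euler('y',tilt,degrees=True).as_matrix()
def delta(p,R):
    s=r.read_state();R0=np.array(s["eef_rot"])
    return Ro.from_matrix(R0.T@R).as_rotvec().round(3),(R0.T@(np.array(p)-s["ee_pos"])).round(4)
S=Ro.from_euler('z',8.04,degrees=True).as_matrix(); LIP=np.array([.6485,-.0218,0])
def st(x,y,z): return LIP+S@np.array([x,y,z])
E
python3 - <<'E'
from h import *
a=np.load("scene0.npz");b=np.load("top0.npz")
def pts(d,m): return d["X"][m]
for n,d in(("scene",a),("top",b)):
    hsv=cv2.cvtColor(d["p"],cv2.COLOR_BGR2HSV);X=d["X"]
    near=(np.hypot(X[...,0]-.56,X[...,1]-.315)<.08)&(X[...,2]>.006)
    m=near&((hsv[...,0]<8)|(hsv[...,0]>172))&(hsv[...,1]>100)
    P=X[m];bo=P[P[:,1]>.285];rim=bo[bo[:,2]>.043]
    print(n,"mug",len(P),"rim",len(rim),circ(rim).round(4),"handle tip",P[P[:,1]<np.percentile(P[:,1],4)].mean(0).round(4),P.max(0).round(3))
    far=P[P[:,1]<.283];print(" handle mean",far.mean(0).round(4))
    near=(np.hypot(X[...,0]-.40,X[...,1]-.265)<.05)
    for lo,hi in((.01,.045),(.045,.07),(.07,.1)):
        Q=X[near&(X[...,2]>lo)&(X[...,2]<hi)]
        if len(Q)>8: print(" shaker",lo,len(Q),circ(Q).round(4),Q.min(0).round(3),Q.max(0).round(3))
    # in station frame
    Y=(X-LIP)@S
    q=Y[(Y[...,2]>.028)&(Y[...,2]<.045)&(abs(Y[...,1])<.13)&(Y[...,0]>-.25)&(Y[...,0]<-.1)]
    print(" plate top",len(q),np.percentile(q,[3,50,97],axis=0).round(4).tolist())
    if len(q)>20: print(" slope",np.polyfit(q[:,1],q[:,0],1))
    h=Y[abs(Y[...,2]-.255)<.005]; h=h[(abs(h[:,1])<.2)&(h[:,0]>-.05)&(h[:,0]<.2)]
    if len(h): print(" hood",len(h),np.percentile(h,[.5,99.5],axis=0).round(4).tolist())
    fl=Y[abs(Y[...,2]-.012)<.004];fl=fl[(abs(fl[:,1])<.13)&(fl[:,0]>-.22)&(fl[:,0]<0)]
    print(" floor",len(fl),np.percentile(fl,[1,99],axis=0).round(4).tolist())
print(delta([.58,.317,.2],down(90)))
E
```

```text
scene mug 315 rim 66 [0.5522 0.3119 0.0267] handle tip [0.5672 0.2635 0.0408] [0.582 0.343 0.056]
 handle mean [0.5624 0.273  0.0404]
 shaker 0.01 110 [0.4006 0.2686 0.0197] [0.379 0.244 0.01 ] [0.42  0.275 0.045]
 shaker 0.045 80 [0.4002 0.27   0.0172] [0.382 0.248 0.045] [0.418 0.275 0.07 ]
 shaker 0.07 103 [0.3985 0.2672 0.0117] [0.383 0.251 0.07 ] [0.417 0.283 0.097]
 plate top 249 [[-0.1691, -0.1081, 0.0289], [-0.1668, -0.0136, 0.0365], [-0.1626, 0.1001, 0.0427]]
 slope [-0.00338373 -0.16637991]
 hood 4717 [[-0.0028, -0.1208, 0.2503], [0.1656, 0.1182, 0.2594]]
 floor 2921 [[-0.1678, -0.1173, 0.0082], [-0.0066, 0.1091, 0.0158]]
top mug 225 rim 28 [0.5554 0.3132 0.0258] handle tip [0.5691 0.2676 0.0474] [0.581 0.339 0.056]
 handle mean [0.5666 0.274  0.0454]
 shaker 0.01 35 [0.4045 0.2699 0.0204] [0.384 0.248 0.018] [0.425 0.281 0.045]
 shaker 0.045 31 [0.4045 0.2712 0.0185] [0.386 0.252 0.046] [0.42  0.283 0.068]
 shaker 0.07 104 [0.4029 0.2698 0.0121] [0.387 0.254 0.07 ] [0.418 0.288 0.094]
 plate top 153 [[-0.1672, -0.1055, 0.0315], [-0.1642, -0.0003, 0.0376], [-0.1609, 0.1011, 0.043]]
 slope [-0.00312073 -0.16422677]
 hood 4602 [[0.0002, -0.1183, 0.2502], [0.1676, 0.1191, 0.2597]]
 floor 2324 [[-0.158, -0.1146, 0.0081], [-0.0066, 0.1049, 0.0158]]
(array([-1.00e-03, -1.00e-03, -1.16e+00]), array([ 0.6583, -0.6834,  0.0229]))
```

Plate outer face is at about station x -169 mm, so the tray is out ~0.099. The other sizes and heights fit. I'm moving toward the mug.

>>> play_rows(series="0 0 0 0.025 -0.027 0 0.087; 0 0 0 0.056 -0.061 0 0.087; 0 0 0 0.088 -0.096 0 0.087; 0 0 0 0.120 -0.131 0 0.087; 0 0 0 0.152 -0.166 0 0.087; 0 0 0 0.184 -0.201 0 0.087; 0 0 0 0.216 -0.236 0 0.087; 0 0 0 0.248 -0.270 0 0.087")

```text
time: 0.9
ee_pos: [0.3691, -0.2244, 0.2223]
eef_rot: [[0.917, 0.399, -0.0], [0.399, -0.917, 0.0], [0.0, -0.0, -1.0]]
contact_force: [1.6, 0.3, -0.3]
gripper_width: 0.998
finger_force: 0.0
```

>>> play_rows(series="0 0 -0.14 0.032 -0.035 0 0.087; 0 0 -0.28 0.064 -0.070 0 0.087; 0 0 -0.42 0.096 -0.105 0 0.087; 0 0 -0.56 0.128 -0.140 0 0.087; 0 0 -0.70 0.160 -0.175 0 0.087; 0 0 -0.84 0.192 -0.209 0 0.087; 0 0 -0.98 0.220 -0.240 0 0.087; 0 0 -1.12 0.245 -0.267 0 0.087")

```text
time: 1.7
ee_pos: [0.4871, 0.1185, 0.2222]
eef_rot: [[0.033, 0.999, -0.0], [0.999, -0.033, 0.0], [0.0, -0.0, -1.0]]
contact_force: [0.1, -0.6, -0.3]
gripper_width: 1.001
finger_force: 0.0
```

Run:
```python
from h import *
s=r.read_state();print(s["time"],s["ee_pos"],s["qpos"].round(1))
print(delta([.554,.3125,.15],down(106)))
```

```text
1.7 [0.4870765  0.11853745 0.22218408] [  4.7  -4.5 105.6   0.   79.    6.5]
(array([-0.   , -0.   , -0.312]), array([0.1961, 0.0605, 0.0722]))
```

>>> play_rows(series="0 0 -0.06 0.04 0.012 0 0.087; 0 0 -0.12 0.08 0.024 0 0.087; 0 0 -0.18 0.12 0.037 0 0.087; 0 0 -0.25 0.16 0.049 0 0.087; 0 0 -0.312 0.19 0.058 0 0.087; 0 0 -0.312 0.196 0.0605 0 0.087; 0 0 -0.312 0.196 0.0605 0 0.087")

```text
time: 2.4
ee_pos: [0.555, 0.3102, 0.2215]
eef_rot: [[-0.269, 0.963, -0.001], [0.963, 0.269, -0.001], [-0.0, -0.002, -1.0]]
contact_force: [0.1, -0.7, -0.4]
gripper_width: 1.002
finger_force: 0.0
```

Run:
```python
from h import *
s=r.read_state();print(s["time"],s["ee_pos"])
p,d,i=grab("wrist");X=cloud(d,i);cv2.imwrite("pics/w1.png",p);np.savez("w1.npz",p=p,X=X)
hsv=cv2.cvtColor(p,cv2.COLOR_BGR2HSV)
m=((hsv[...,0]<8)|(hsv[...,0]>172))&(hsv[...,1]>100)&(np.hypot(X[...,0]-.56,X[...,1]-.315)<.08)&(X[...,2]>.006)
P=X[m];print(len(P),np.percentile(P,[.5,99.5],axis=0).round(4).tolist())
bo=P[P[:,1]>.286];rim=bo[bo[:,2]>.046];print(len(rim),circ(rim).round(4))
hd=P[P[:,1]<.279];print("handle",hd.mean(0).round(4))
```

```text
2.4 [0.55502001 0.31017134 0.22154999]
2788 [[0.5279, 0.2671, 0.0072], [0.583, 0.3415, 0.0523]]
621 [0.5552 0.3143 0.027 ]
handle [0.5688 0.2725 0.0501]
```

View pics/w1.png

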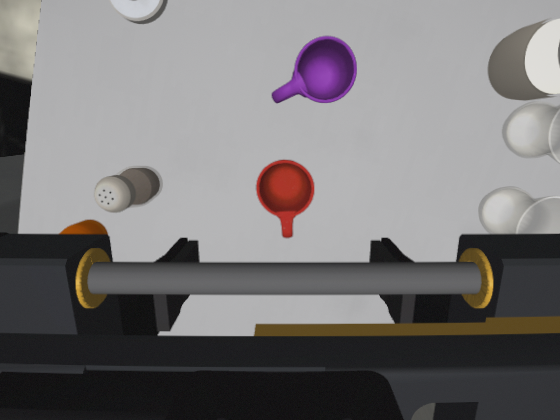

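The wrist view shows the red mug at (285,187), centred between the fingers with its handle toward -x of the tool. I'll descend and grip.

>>> play_rows(series="0 0 0 0.004 0.001 0.04 0.087; 0 0 0 0.004 0.001 0.085 0.087; 0 0 0 0.004 0.001 0.13 0.087; 0 0 0 0.004 0.001 0.165 0.087; 0 0 0 0.004 0.001 0.19 0.087; 0 0 0 0.004 0.001 0.205 0.087; 0 0 0 0.004 0.001 0.213 0.087; 0 0 0 0.004 0.001 0.213 0.087")

```text
time: 3.25
ee_pos: [0.5552, 0.313, 0.0093]
eef_rot: [[-0.268, 0.963, -0.001], [0.963, 0.268, -0.0], [-0.0, -0.001, -1.0]]
contact_force: [-0.7, -0.0, 0.3]
gripper_width: 1.001
finger_force: 0.0
```

>>> play_rows(series="0 0 0 0 0 0 0.06; 0 0 0 0 0 0 0.04; 0 0 0 0 0 0 0.03; 0 0 0 0 0 0 0.03; 0 0 0 0 0 0 0.03; 0 0 0 0 0 0 0.03; 0 0 0 0 0 0 0.03; 0 0 0 0 0 0 0.03", squeeze=12)

```text
time: 4.05
ee_pos: [0.5556, 0.314, 0.01]
eef_rot: [[-0.269, 0.963, 0.001], [0.963, 0.269, 0.0], [0.0, 0.001, -1.0]]
contact_force: [-1.0, -0.9, 4.1]
gripper_width: 0.638
finger_force: 11.8
```

>>> play_rows(series="0 0 0 0 0 -0.01 0.03; 0 0 0 0 0 -0.03 0.03; 0 0 0 0 0 -0.06 0.03; 0 0 0 0 0 -0.09 0.03; 0 0 0 0 0 -0.12 0.03; 0 0 0 0 0 -0.135 0.03; 0 0 0 0 0 -0.14 0.03; 0 0 0 0 0 -0.14 0.03")

```text
time: 4.85
ee_pos: [0.5552, 0.3137, 0.1495]
eef_rot: [[-0.269, 0.963, 0.0], [0.963, 0.269, 0.0], [-0.0, 0.0, -1.0]]
contact_force: [0.8, 0.2, -0.6]
gripper_width: 0.636
finger_force: 11.6
```

Run:
```python
from h import *
s=r.read_state();print(s["time"],s["ee_pos"],s["qpos"].round(1))
print(st(-.108,-.045,.15),delta(st(-.108,-.045,.15),down(188)))
```

```text
4.85 [0.5552385  0.31369949 0.14950412] [22.4 17.6 89.5 -0.  72.9  6.8]
[ 0.54785547 -0.08146304  0.15      ] (array([ 0.   ,  0.   , -1.438]), array([-0.3786, -0.1133, -0.0005]))
```

>>> play_rows(series="0 0 -0.12 -0.025 -0.008 0 0.03; 0 0 -0.26 -0.07 -0.021 0 0.03; 0 0 -0.40 -0.117 -0.035 0 0.03; 0 0 -0.54 -0.164 -0.049 0 0.03; 0 0 -0.68 -0.211 -0.063 0 0.03; 0 0 -0.82 -0.258 -0.077 0 0.03; 0 0 -0.96 -0.305 -0.091 0 0.03; 0 0 -1.10 -0.345 -0.103 0 0.03")

```text
time: 5.65
ee_pos: [0.5473, -0.0425, 0.1472]
eef_rot: [[-0.978, 0.209, -0.004], [0.209, 0.978, 0.001], [0.004, 0.0, -1.0]]
contact_force: [0.4, -0.5, -0.7]
gripper_width: 0.64
finger_force: 11.7
```

Run:
```python
from h import *
s=r.read_state();print(s["time"],s["ee_pos"],s["qpos"].round(1))
print(delta(st(-.108,-.045,.10),down(188)))
```

```text
5.65 [ 0.54729206 -0.04252143  0.14717791] [-12.7   6.3 103.    0.   70.9 -90.6]
(array([ 0.001, -0.004, -0.351]), array([-0.0089, -0.038 ,  0.0471]))
```

>>> play_rows(series="0 0 -0.12 -0.003 -0.015 0 0.03; 0 0 -0.22 -0.006 -0.027 0 0.03; 0 0 -0.30 -0.0065 -0.033 0 0.03; 0 0 -0.338 -0.0065 -0.0345 0.01 0.03; 0 0 -0.338 -0.0065 -0.0345 0.04 0.03; 0 0 -0.338 -0.0065 -0.0345 0.07 0.03; 0 0 -0.338 -0.0065 -0.0345 0.08 0.03; 0 0 -0.338 -0.0065 -0.0345 0.08 0.03")

```text
time: 6.45
ee_pos: [0.5453, -0.0754, 0.0662]
eef_rot: [[-0.993, -0.121, -0.007], [-0.121, 0.993, 0.002], [0.006, 0.003, -1.0]]
contact_force: [-0.6, 0.7, -0.3]
gripper_width: 0.641
finger_force: 11.7
```

Run:
```python
from h import *
s=r.read_state();print(s["time"],s["ee_pos"],s["qpos"].round(1))
print(delta(st(-.108,-.045,.022),down(188)))
p,d,i=grab("scene");X=cloud(d,i);hsv=cv2.cvtColor(p,cv2.COLOR_BGR2HSV)
m=((hsv[...,0]<8)|(hsv[...,0]>172))&(hsv[...,1]>140)&(np.hypot(X[...,0]-.55,X[...,1]+.08)<.08)
print(m.sum());P=X[m];print(np.percentile(P,[1,50,99],axis=0).round(3).tolist())
p,d,i=grab("wrist");X=cloud(d,i);hsv=cv2.cvtColor(p,cv2.COLOR_BGR2HSV)
m=((hsv[...,0]<8)|(hsv[...,0]>172))&(hsv[...,1]>140)&(np.hypot(X[...,0]-.55,X[...,1]+.08)<.1)
P=X[m];print(len(P),np.percentile(P,[1,50,99],axis=0).round(3).tolist());cv2.imwrite("pics/w2.png",p)
```

```text
6.45 [ 0.54525111 -0.07535676  0.06623972] [ -16.1   12.4  105.7   -0.    62.3 -113. ]
(array([ 0.003, -0.006, -0.018]), array([-0.0021, -0.0065,  0.0442]))
99
[[0.516, -0.099, 0.064], [0.526, -0.067, 0.088], [0.556, -0.049, 0.11]]
7979 [[0.52, -0.101, 0.066], [0.55, -0.075, 0.09], [0.572, -0.048, 0.11]]
```

View pics/w2.png

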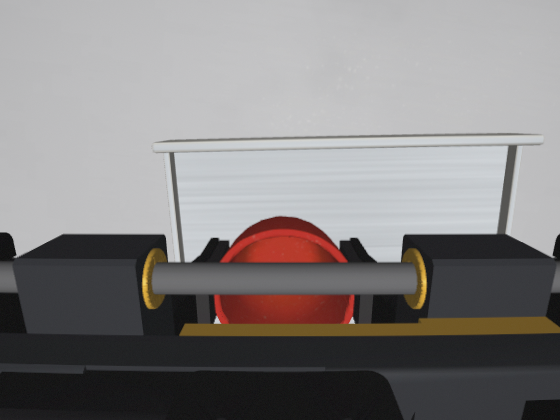

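The wrist view shows the mug (285,275) over the tray's -y half and level, with the front plate at row ~145 and the side wall at column ~172. Lowering it now.

>>> play_rows(series="0.003 -0.006 -0.018 0 0 0.015 0.03; 0.003 -0.006 -0.018 0 0 0.027 0.03; 0.003 -0.006 -0.018 0 0 0.035 0.03; 0.003 -0.006 -0.018 0 0 0.039 0.03; 0.003 -0.006 -0.018 0 0 0.042 0.03; 0.003 -0.006 -0.018 0 0 0.044 0.03; 0.003 -0.006 -0.018 0 0 0.045 0.03; 0.003 -0.006 -0.018 0 0 0.045 0.03")

```text
time: 7.35
ee_pos: [0.5481, -0.0762, 0.0247]
eef_rot: [[-0.99, -0.139, 0.007], [-0.139, 0.99, -0.002], [-0.006, -0.003, -1.0]]
contact_force: [0.2, 0.0, -1.6]
gripper_width: 0.635
finger_force: 11.7
```

>>> play_rows(series="0 0 0 0 0 0.001 0.03; 0 0 0 0 0 0.002 0.03; 0 0 0 0 0 0.003 0.03; 0 0 0 0 0 0.003 0.03; 0 0 0 0 0 0.003 0.03")

```text
time: 7.85
ee_pos: [0.5484, -0.0762, 0.0221]
eef_rot: [[-0.99, -0.139, 0.007], [-0.139, 0.99, -0.002], [-0.007, -0.003, -1.0]]
contact_force: [-0.3, -0.4, 4.1]
gripper_width: 0.643
finger_force: 12.2
```

Contact with the tray floor (4 N). Releasing with a partial opening, then lifting.

>>> play_rows(series="0 0 0 0 0 0 0.060; 0 0 0 0 0 0 0.066; 0 0 0 0 0 0 0.070; 0 0 0 0 0 0 0.070; 0 0 0 0 0 0 0.070; 0 0 0 0 0 -0.01 0.070; 0 0 0 0 0 -0.03 0.070; 0 0 0 0 0 -0.06 0.070")

```text
time: 8.65
ee_pos: [0.5462, -0.0756, 0.0811]
eef_rot: [[-0.99, -0.139, 0.003], [-0.139, 0.99, -0.001], [-0.003, -0.002, -1.0]]
contact_force: [0.5, -0.6, 0.0]
gripper_width: 0.801
finger_force: 0.0
```

>>> play_rows(series="0 0 0 0 0 -0.04 0.087; 0 0 0 0 0 -0.08 0.087; 0 0 0 0.04 0 -0.1 0.087; 0 0 0 0.06 0 -0.1 0.087;0 0 0 0.06 0 -0.1 0.087")

```text
time: 9.15
ee_pos: [0.4866, -0.0844, 0.1827]
eef_rot: [[-0.99, -0.138, 0.008], [-0.138, 0.99, -0.003], [-0.008, -0.004, -1.0]]
contact_force: [0.6, 0.2, -0.1]
gripper_width: 0.995
finger_force: 0.0
```

Run:
```python
from h import *
s=r.read_state();print(s["time"],s["ee_pos"],s["qpos"].round(1),s["gripper_width"])
print(delta([.4015,.2695,.185],down(59)))
p,d,i=grab("wrist");X=cloud(d,i);hsv=cv2.cvtColor(p,cv2.COLOR_BGR2HSV)
m=((hsv[...,0]<8)|(hsv[...,0]>172))&(hsv[...,1]>140)&(X[...,2]<.1)
P=X[m];print(len(P),((P-LIP)@S).min(0),((P-LIP)@S).max(0),circ(P[P[:,2]>.057]))
```

```text
9.15 [ 0.48655641 -0.08436575  0.18273564] [ -19.    -4.1  109.5   -0.    74.1 -116.9] 0.9946053515730754
(array([0.006, 0.009, 2.251]), array([ 0.0353,  0.3622, -0.004 ]))
1587 [-0.13532629 -0.06690979  0.01401825] [-0.05144891 -0.01310367  0.06522949] [ 0.55234787 -0.07626757  0.03061642]
```

The mug stands on the tray (top at 65 mm, bowl at station (-104,-39)). Now the shaker.

>>> play_rows(series="0 0 -0.10 0.003 0.03 0 0.087; 0 0 -0.21 0.008 0.078 0 0.087; 0 0 -0.32 0.012 0.126 0 0.087; 0 0 -0.43 0.017 0.174 0 0.087; 0 0 -0.54 0.022 0.222 0 0.087; 0 0 -0.65 0.026 0.27 0 0.087; 0 0 -0.76 0.031 0.318 0 0.087; 0 0 -0.88 0.035 0.357 0 0.087")

```text
time: 10.0
ee_pos: [0.4028, 0.2676, 0.1797]
eef_rot: [[-0.519, -0.855, 0.006], [-0.855, 0.519, -0.002], [-0.002, -0.006, -1.0]]
contact_force: [0.6, -0.5, 0.6]
gripper_width: 1.0
finger_force: 0.0
```

>>> play_rows(series="0 0 0 0 0 0 0.087; 0 0 0 0 0 0 0.087")

```text
time: 10.2
ee_pos: [0.4032, 0.2655, 0.1794]
eef_rot: [[-0.522, -0.853, 0.006], [-0.853, 0.522, -0.003], [-0.0, -0.006, -1.0]]
contact_force: [-0.3, -0.6, -0.5]
gripper_width: 1.002
finger_force: 0.0
```

Run:
```python
from h import *
s=r.read_state();print(s["time"],s["ee_pos"],s["qpos"].round(1))
p,d,i=grab("wrist");X=cloud(d,i);cv2.imwrite("pics/w3.png",p)
near=(np.hypot(X[...,0]-.40,X[...,1]-.268)<.045)
for lo,hi in((.01,.03),(.03,.05),(.05,.07),(.07,.1)):
    Q=X[near&(X[...,2]>lo)&(X[...,2]<hi)]
    if len(Q)>8: print(lo,len(Q),circ(Q).round(4),Q.min(0).round(4),Q.max(0).round(4))
```

```text
10.2 [0.40316424 0.26551667 0.17938607] [  24.2   -5.3  111.    -0.3   74.  -124.2]
0.01 34 [0.4048 0.2735 0.0241] [0.3825 0.2491 0.0102] [0.4104 0.2655 0.0298]
0.03 369 [0.4031 0.2708 0.0202] [0.3818 0.2491 0.0301] [0.4239 0.2814 0.0499]
0.05 281 [0.4028 0.2716 0.0179] [0.3841 0.2524 0.05  ] [0.4204 0.2768 0.0699]
0.07 1430 [0.4008 0.2694 0.0115] [0.3848 0.2542 0.07  ] [0.4188 0.2882 0.0918]
```

View pics/w3.png

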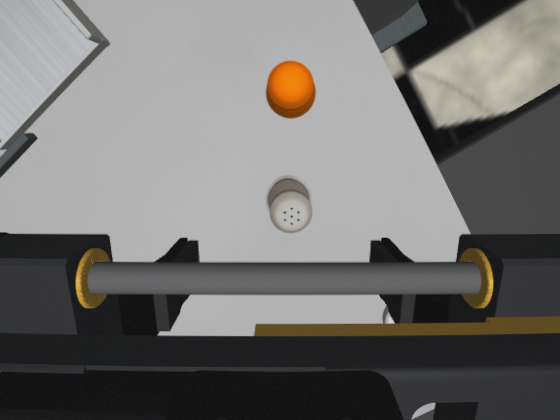

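The wrist view shows the grey shaker at (291,213) and the orange one at (290,88), clear of the fingers. Descend and grip.

>>> play_rows(series="0 0 0 -0.004 0.004 0.03 0.087; 0 0 0 -0.004 0.004 0.065 0.087; 0 0 0 -0.004 0.004 0.095 0.087; 0 0 0 -0.004 0.004 0.12 0.087; 0 0 0 -0.004 0.004 0.14 0.087; 0 0 0 -0.004 0.004 0.148 0.087; 0 0 0 -0.004 0.004 0.151 0.087; 0 0 0 -0.004 0.004 0.151 0.087")

```text
time: 11.05
ee_pos: [0.4037, 0.2693, 0.0292]
eef_rot: [[-0.525, -0.851, 0.007], [-0.851, 0.525, -0.002], [-0.002, -0.007, -1.0]]
contact_force: [0.7, 0.7, 0.3]
gripper_width: 1.005
finger_force: 0.0
```

>>> play_rows(series="0 0 0 0 0 0 0.06; 0 0 0 0 0 0 0.04; 0 0 0 0 0 0 0.03; 0 0 0 0 0 0 0.025; 0 0 0 0 0 0 0.025; 0 0 0 0 0 0 0.025; 0 0 0 0 0 0 0.025; 0 0 0 0 0 0 0.025", squeeze=15)

```text
time: 11.85
ee_pos: [0.4029, 0.2698, 0.0289]
eef_rot: [[-0.524, -0.852, 0.006], [-0.852, 0.524, -0.002], [-0.001, -0.006, -1.0]]
contact_force: [-1.0, -0.3, 1.2]
gripper_width: 0.471
finger_force: 15.0
```

>>> play_rows(series="0 0 0 0 0 -0.01 0.025; 0 0 0 0 0 -0.03 0.025; 0 0 0 0 0 -0.06 0.025; 0 0 0 0 0 -0.09 0.025; 0 0 0 0 0 -0.12 0.025; 0 0 0 0 0 -0.135 0.025; 0 0 0 0 0 -0.14 0.025; 0 0 0 0 0 -0.14 0.025")

```text
time: 12.65
ee_pos: [0.4024, 0.2702, 0.1697]
eef_rot: [[-0.524, -0.852, 0.008], [-0.852, 0.524, -0.002], [-0.003, -0.007, -1.0]]
contact_force: [-0.9, 0.1, -0.8]
gripper_width: 0.474
finger_force: 14.9
```

Run:
```python
from h import *
s=r.read_state();print(s["time"],s["ee_pos"],s["qpos"].round(1))
print(delta(st(-.100,.055,.165),down(188)))
```

```text
12.65 [0.40242573 0.27016767 0.1696652 ] [  24.7   -4.5  111.4   -0.3   72.8 -123.6]
(array([-0.006,  0.006,  0.88 ]), array([ 0.1412, -0.2504,  0.0061]))
```

>>> play_rows(series="0 0 0.08 0.010 -0.018 0 0.025; 0 0 0.19 0.029 -0.052 0 0.025; 0 0 0.31 0.050 -0.089 0 0.025; 0 0 0.43 0.071 -0.126 0 0.025; 0 0 0.55 0.092 -0.163 0 0.025; 0 0 0.67 0.113 -0.200 0 0.025; -0.003 0.003 0.79 0.130 -0.231 0 0.025; -0.006 0.006 0.88 0.141 -0.250 0 0.025")

```text
time: 13.45
ee_pos: [0.541, 0.0165, 0.1684]
eef_rot: [[-0.991, -0.133, -0.005], [-0.133, 0.991, -0.001], [0.005, -0.0, -1.0]]
contact_force: [0.5, 1.2, -0.6]
gripper_width: 0.472
finger_force: 14.9
```

>>> play_rows(series="0 0 0 0 0 0 0.025; 0 0 0 0 0 0.02 0.025; 0 0 0 0 0 0.05 0.025; 0 0 0 0 0 0.08 0.025; 0 0 0 0 0 0.095 0.025; 0 0 0 0 0 0.10 0.025; 0 0 0 0 0 0.10 0.025; 0 0 0 0 0 0.10 0.025")

```text
time: 14.25
ee_pos: [0.542, 0.019, 0.0716]
eef_rot: [[-0.99, -0.139, 0.0], [-0.139, 0.99, -0.001], [-0.0, -0.001, -1.0]]
contact_force: [-0.4, -0.6, -1.2]
gripper_width: 0.467
finger_force: 14.9
```

Run:
```python
from h import *
s=r.read_state();print(s["time"],s["ee_pos"],(s["ee_pos"]-LIP)@S)
print(delta(st(-.100,.055,.041),down(188)))
p,d,i=grab("wrist");cv2.imwrite("pics/w4.png",p)
```

```text
14.25 [0.54199708 0.01900862 0.07157019] [-0.09974839  0.05530347  0.07157019]
(array([-0.001,  0.   ,  0.   ]), array([ 0.0003, -0.0003,  0.0306]))
```

View pics/w4.png

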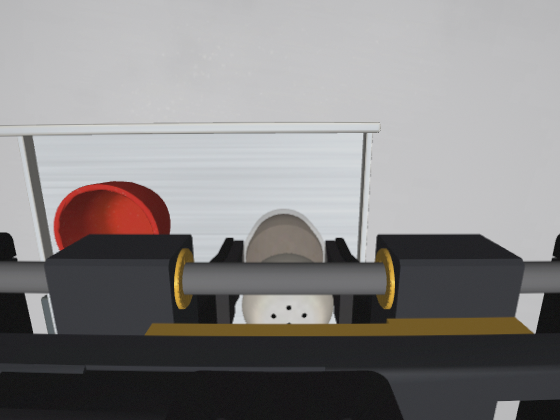

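The wrist view shows the mug (113,225) standing and the shaker (288,260) between them and the wall (365). Lowering.

>>> play_rows(series="0 0 0 0 0 0.010 0.025; 0 0 0 0 0 0.018 0.025; 0 0 0 0 0 0.024 0.025; 0 0 0 0 0 0.027 0.025; 0 0 0 0 0 0.029 0.025; 0 0 0 0 0 0.030 0.025; 0 0 0 0 0 0.031 0.025; 0 0 0 0 0 0.031 0.025")

```text
time: 15.1
ee_pos: [0.5422, 0.0192, 0.0408]
eef_rot: [[-0.99, -0.139, 0.001], [-0.139, 0.99, -0.0], [-0.001, -0.0, -1.0]]
contact_force: [-1.8, 1.7, 7.0]
gripper_width: 0.469
finger_force: 15.1
```

>>> play_rows(series="0 0 0 0 0 0 0.046; 0 0 0 0 0 0 0.051; 0 0 0 0 0 0 0.056; 0 0 0 0 0 0 0.056; 0 0 0 0 0 0 0.056; 0 0 0 0 0 -0.012 0.056; 0 0 0 0 0 -0.035 0.056; 0 0 0 0 0 -0.065 0.056")

```text
time: 15.9
ee_pos: [0.5399, 0.019, 0.1044]
eef_rot: [[-0.99, -0.139, -0.004], [-0.139, 0.99, -0.0], [0.004, 0.0, -1.0]]
contact_force: [1.1, -0.3, 1.2]
gripper_width: 0.643
finger_force: 0.0
```

>>> play_rows(series="0 0 0 0 0 -0.03 0.056; 0 0 0 0 0 -0.06 0.056; 0 0 0 0.03 -0.01 -0.075 0.03; 0 0 0 0.07 -0.03 -0.075 0; 0 0 0 0.11 -0.045 -0.075 0; 0 0 0 0.13 -0.055 -0.06 0; 0 0 0 0.13 -0.055 -0.03 0; 0 0 0 0.13 -0.055 -0.02 0")

```text
time: 16.7
ee_pos: [0.4184, -0.0536, 0.1232]
eef_rot: [[-0.99, -0.138, -0.004], [-0.138, 0.99, 0.0], [0.003, 0.001, -1.0]]
contact_force: [-0.3, 1.3, 0.1]
gripper_width: 0.182
finger_force: 0.0
```

Run:
```python
from h import *
s=r.read_state();print(s["time"],s["ee_pos"],(s["ee_pos"]-LIP)@S,s["qpos"].round(1))
print(delta(st(-.225,0,.024),down(188)))
for n in("scene",):
    p,d,i=grab(n);cv2.imwrite("pics/s2.png",cv2.resize(p[140:320,220:460],(800,600),interpolation=cv2.INTER_CUBIC))
    Y=(cloud(d,i)-LIP)@S
    q=Y[(Y[...,2]>.028)&(Y[...,2]<.045)&(abs(Y[...,1])<.13)&(Y[...,0]>-.18)&(Y[...,0]<-.145)]
    print(len(q),np.median(q,0))
```

```text
16.7 [ 0.41836574 -0.05356676  0.12324316] [-0.23231523  0.00073308  0.12324316] [-1.800e+01 -1.040e+01  1.220e+02 -1.000e-01  6.860e+01 -1.159e+02]
(array([ 0.001, -0.003, -0.001]), array([-0.0077, -0.0008,  0.0992]))
126 [-0.16523767 -0.06108141  0.03753897]
```

View pics/s2.png

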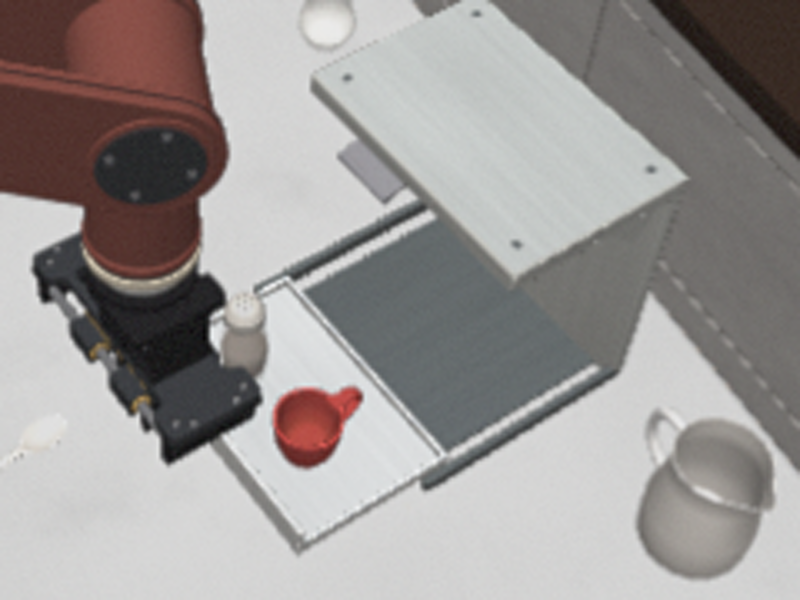

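Both stand upright on the tray: the mug at (310,425) and the shaker at (243,335) in the crop. Going down in front of the plate to push.

>>> play_rows(series="0 0 0 0 0 0.03 0; 0 0 0 0 0 0.065 0; 0 0 0 0 0 0.09 0; 0 0 0 0 0 0.099 0; 0 0 0 -0.010 0 0.099 0; 0 0 0 -0.020 0 0.099 0; 0 0 0 -0.027 0 0.099 0; 0 0 0 -0.032 0 0.099 0")

```text
time: 17.55
ee_pos: [0.4539, -0.0494, 0.027]
eef_rot: [[-0.99, -0.139, 0.001], [-0.139, 0.99, -0.001], [-0.001, -0.001, -1.0]]
contact_force: [0.7, 0.1, -0.4]
gripper_width: 0.002
finger_force: 0.0
```

>>> play_rows(series="0 0 0 -0.004 0 0 0; 0 0 0 -0.008 0 0 0; 0 0 0 -0.012 0 0 0; 0 0 0 -0.016 0 0 0; 0 0 0 -0.020 0 0 0; 0 0 0 -0.024 0 0 0; 0 0 0 -0.028 0 0 0; 0 0 0 -0.032 0 0 0")

```text
time: 18.35
ee_pos: [0.4831, -0.0447, 0.0253]
eef_rot: [[-0.99, -0.139, -0.003], [-0.139, 0.99, -0.0], [0.003, -0.0, -1.0]]
contact_force: [-1.8, -0.9, 1.3]
gripper_width: 0.004
finger_force: 1.1
```

>>> play_rows(series="0 0 0 -0.005 0 0 0; 0 0 0 -0.010 0 0 0; 0 0 0 -0.016 0 0 0; 0 0 0 -0.022 0 0 0; 0 0 0 -0.028 0 0 0; 0 0 0 -0.034 0 0 0; 0 0 0 -0.039 0 0 0; 0 0 0 -0.043 0 0 0")

```text
time: 19.15
ee_pos: [0.5262, -0.0386, 0.0252]
eef_rot: [[-0.99, -0.139, -0.002], [-0.139, 0.99, -0.0], [0.002, -0.0, -1.0]]
contact_force: [-2.2, 0.9, 0.0]
gripper_width: 0.004
finger_force: 1.2
```

>>> play_rows(series="0 0 0 -0.004 0 0 0; 0 0 0 -0.009 0 0 0; 0 0 0 -0.014 0 0 0; 0 0 0 -0.019 0 0 0; 0 0 0 -0.023 0 0 0; 0 0 0 -0.026 0 0 0; 0 0 0 -0.028 0 0 0; 0 0 0 -0.028 0 0 0")

```text
time: 19.95
ee_pos: [0.5542, -0.0351, 0.0255]
eef_rot: [[-0.99, -0.139, -0.001], [-0.139, 0.99, -0.001], [0.001, -0.001, -1.0]]
contact_force: [-0.4, -0.1, -0.2]
gripper_width: 0.004
finger_force: 0.3
```

Run:
```python
from h import *
s=r.read_state();print(s["time"],(s["ee_pos"]-LIP)@S)
for n in("scene","top"):
    p,d,i=grab(n);cv2.imwrite("pics/x_%s.png"%n,p)
    Y=(cloud(d,i)-LIP)@S
    q=Y[(Y[...,2]>.028)&(Y[...,2]<.043)&(abs(Y[...,1])<.105)&(abs(Y[...,1])>.03)&(Y[...,0]>-.12)&(Y[...,0]<-.05)]
    print(len(q),np.percentile(q,[10,50,90],axis=0).round(4)[:,0])
```

```text
19.95 [-9.52486694e-02  4.98815220e-05  2.54799765e-02]
75 [-0.0862 -0.0841 -0.0808]
17 [-0.0842 -0.0821 -0.0791]
```

>>> play_rows(series="0 0 0 -0.002 0 0 0; 0 0 0 -0.004 0 0 0; 0 0 0 -0.006 0 0 0; 0 0 0 -0.008 0 0 0; 0 0 0 -0.010 0 0 0; 0 0 0 -0.012 0 0 0; 0 0 0 -0.013 0 0 0; 0 0 0 -0.014 0 0 0")

```text
time: 20.85
ee_pos: [0.5674, -0.0329, 0.0252]
eef_rot: [[-0.99, -0.139, -0.002], [-0.139, 0.99, -0.0], [0.002, -0.0, -1.0]]
contact_force: [-1.2, -1.1, 0.9]
gripper_width: 0.006
finger_force: 1.1
```

>>> play_rows(series="0 0 0 -0.001 0 0 0; 0 0 0 -0.002 0 0 0; 0 0 0 -0.003 0 0 0; 0 0 0 -0.004 0 0 0; 0 0 0 -0.004 0 0 0")

```text
time: 21.35
ee_pos: [0.5676, -0.0327, 0.0246]
eef_rot: [[-0.99, -0.139, -0.01], [-0.139, 0.99, -0.001], [0.01, 0.001, -1.0]]
contact_force: [-14.4, -2.6, 9.8]
gripper_width: 0.008
finger_force: 7.5
```

Hard stop felt at 14 N, so the tray is home. Back off, rise, and tilt the shut fingers.

>>> play_rows(series="0 0 0 0.004 0 0 0; 0 0 0 0.010 0 0 0; 0 0 0 0.035 0 0 0; 0 0 0 0.07 0 -0.01 0; 0 0 0 0.10 0.01 -0.04 0; 0 0 0 0.11 0.03 -0.075 0; 0 0 0 0.11 0.05 -0.11 0; 0 0 0 0.11 0.06 -0.13 0")

```text
time: 22.15
ee_pos: [0.4554, 0.0128, 0.1587]
eef_rot: [[-0.99, -0.139, 0.004], [-0.139, 0.99, -0.0], [-0.004, -0.001, -1.0]]
contact_force: [0.7, -0.6, -0.1]
gripper_width: 0.008
finger_force: 0.0
```

>>> play_rows(series="0 -0.12 0 0 0 0 0; 0 -0.25 0 0 0 0 0; 0 -0.38 0 0 0 0 0; 0 -0.51 0 0 0 0 0; 0 -0.64 0 0 0 0 0; 0 -0.75 0 0 0 0 0; 0 -0.75 0 0 0 0 0; 0 -0.75 0 0 0 0 0")

```text
time: 22.95
ee_pos: [0.4751, 0.0098, 0.164]
eef_rot: [[-0.741, -0.141, 0.656], [-0.103, 0.99, 0.097], [-0.663, 0.004, -0.748]]
contact_force: [-0.5, 0.3, -0.7]
gripper_width: 0.003
finger_force: 0.0
```

Run:
```python
from h import *
s=r.read_state();print(s["time"],(s["ee_pos"]-LIP)@S,s["qpos"].round(1),s["contact_force"].round(1));print((S.T@s["eef_rot"]).round(3))
R=down(188.04)@Ro.from_euler('y',-43,degrees=True).as_matrix()
for q in((-.1,.06,.150),(.0065,.06,.150),(.0065,.06,.165),(.0065,.06,.183)): print(delta(st(*q),R))
for n in("scene","top"):
    p,d,i=grab(n);hsv=cv2.cvtColor(p,cv2.COLOR_BGR2HSV)
    if n=="scene": cv2.imwrite("pics/s3.png",cv2.resize(p[130:310,220:460],(800,600),interpolation=cv2.INTER_CUBIC))
    Y=(cloud(d,i)-LIP)@S
    q=Y[(Y[...,2]>.028)&(Y[...,2]<.043)&(abs(Y[...,1])<.105)&(Y[...,0]>-.12)&(Y[...,0]<-.05)]
    print(len(q),np.percentile(q,[10,50,90],axis=0).round(4)[:,0])
    h=Y[(abs(Y[...,2]-.255)<.005)&(abs(Y[...,1])<.2)&(Y[...,0]>-.05)&(Y[...,0]<.2)];print(np.percentile(h,[.5,99.5],axis=0).round(4).tolist())
    # paddle
    P=Y[(Y[...,2]>.165)&(Y[...,2]<.205)&(Y[...,0]>0)&(Y[...,0]<.06)&(Y[...,1]>.0)&(Y[...,1]<.11)]
    if len(P):print("pad",len(P),P.min(0).round(3),P.max(0).round(3))
```

```text
22.95 [-0.16723565  0.05552913  0.16397071] [ -23.5  -41.9  147.4   31.6   42.  -139.2] [-0.5  0.3 -0.7]
[[-0.748 -0.002  0.663]
 [ 0.001  1.     0.004]
 [-0.663  0.004 -0.748]]
(array([ 0.004, -0.025, -0.001]), array([-0.041 ,  0.0043,  0.0551]))
(array([ 0.004, -0.025, -0.001]), array([-0.1208,  0.0041,  0.1257]))
(array([ 0.004, -0.025, -0.001]), array([-0.1307,  0.0042,  0.1145]))
(array([ 0.004, -0.025, -0.001]), array([-0.1426,  0.0043,  0.101 ]))
220 [-0.0726 -0.0708 -0.0676]
[[-0.0022, -0.1207, 0.2503], [0.1654, 0.1181, 0.2593]]
pad 175 [0.003 0.028 0.177] [0.027 0.088 0.193]
138 [-0.0706 -0.0684 -0.0652]
[[-0.0001, -0.1182, 0.2502], [0.168, 0.1188, 0.2597]]
pad 44 [0.008 0.03  0.175] [0.014 0.088 0.189]
```

View pics/s3.png

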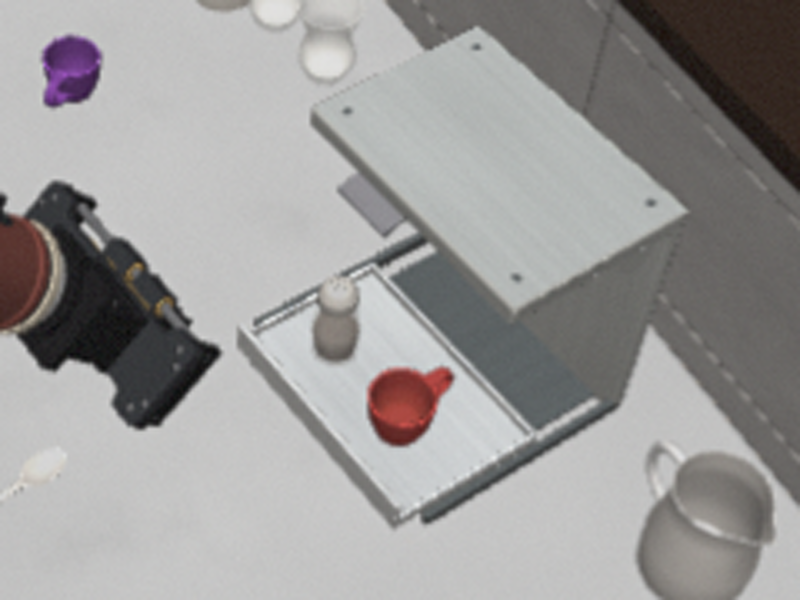

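Both are still upright on the tray, the shaker at (336,318) and the mug at (402,405), and the paddle is visible at (372,200). The paddle spans y 28–88 mm, z ≥ 177 mm, matching the off pose. I'll move the tilted fingers forward to x -100 first.

>>> play_rows(series="0.004 -0.025 0 -0.01 0.001 0.013 0; 0.004 -0.025 0 -0.02 0.002 0.027 0; 0.004 -0.025 0 -0.03 0.003 0.041 0; 0.004 -0.025 0 -0.041 0.0043 0.055 0; 0.004 -0.025 0 -0.041 0.0043 0.055 0; 0.004 -0.025 0 -0.041 0.0043 0.055 0")

```text
time: 23.65
ee_pos: [0.5408, 0.0247, 0.149]
eef_rot: [[-0.725, -0.141, 0.674], [-0.102, 0.99, 0.098], [-0.681, 0.002, -0.733]]
contact_force: [-0.1, 0.3, 0.2]
gripper_width: 0.005
finger_force: 0.0
```

Run:
```python
from h import *
s=r.read_state();print(s["time"],(s["ee_pos"]-LIP)@S,s["qpos"].round(1));print((S.T@s["eef_rot"]).round(3))
R=down(188.04)@Ro.from_euler('y',-43,degrees=True).as_matrix()
for q in((-.03,.06,.150),(.0065,.06,.150),(.0065,.06,.165),(.0065,.06,.183)): print(delta(st(*q),R))
```

```text
23.65 [-0.10017073  0.06115913  0.14902702] [ -16.3  -24.4  140.3   36.    28.8 -140.8]
[[-0.733 -0.002  0.681]
 [ 0.     1.     0.002]
 [-0.681  0.002 -0.733]]
(array([ 0.002, -0.002, -0.   ]), array([-0.0521, -0.0013,  0.047 ]))
(array([ 0.002, -0.002, -0.   ]), array([-0.0788, -0.0013,  0.0719]))
(array([ 0.002, -0.002, -0.   ]), array([-0.089 , -0.0013,  0.0609]))
(array([ 0.002, -0.002, -0.   ]), array([-0.1013, -0.0013,  0.0477]))
```

>>> play_rows(series="0 0 0 -0.012 0 0.011 0; 0 0 0 -0.025 -0.001 0.023 0; 0 0 0 -0.038 -0.001 0.035 0; 0 0 0 -0.052 -0.001 0.047 0; 0 0 0 -0.064 -0.001 0.058 0; 0 0 0 -0.073 -0.001 0.067 0; 0 0 0 -0.079 -0.001 0.072 0; 0 0 0 -0.079 -0.001 0.072 0")

```text
time: 24.45
ee_pos: [0.648, 0.0375, 0.1528]
eef_rot: [[-0.723, -0.14, 0.677], [-0.102, 0.99, 0.096], [-0.684, 0.0, -0.73]]
contact_force: [0.3, 0.6, 0.3]
gripper_width: 0.009
finger_force: 0.0
```

>>> play_rows(series="0 0 0 -0.0035 0 -0.0035 0; 0 0 0 -0.007 0 -0.007 0; 0 0 0 -0.010 0 -0.011 0; 0 0 0 -0.012 0 -0.013 0; 0 0 0 -0.012 0 -0.013 0")

```text
time: 24.95
ee_pos: [0.646, 0.0375, 0.1687]
eef_rot: [[-0.725, -0.14, 0.675], [-0.102, 0.99, 0.096], [-0.681, 0.001, -0.732]]
contact_force: [-6.4, -2.4, -1.4]
gripper_width: 0.006
finger_force: 3.1
```

Run:
```python
from h import *
s=r.read_state();print(s["time"],(s["ee_pos"]-LIP)@S,s["qpos"].round(1),s["contact_force"])
p,d,i=grab("scene")
Y=(cloud(d,i)-LIP)@S
P=Y[(Y[...,2]>.165)&(Y[...,2]<.205)&(Y[...,0]>0)&(Y[...,0]<.06)&(Y[...,1]>.0)&(Y[...,1]<.11)]
if len(P):print("pad",len(P),P.min(0).round(3),P.max(0).round(3))
cv2.imwrite("pics/s4.png",cv2.resize(p[130:310,220:460],(800,600),interpolation=cv2.INTER_CUBIC))
```

```text
24.95 [0.00578714 0.05908303 0.16874749] [ -10.3   -7.6  125.1   31.5   24.3 -132.8] [-6.40863223 -2.36097155 -1.37202531]
pad 93 [0.003 0.03  0.181] [0.027 0.09  0.197]
```

Force was mostly backwards: the nose met the fingers' front face. Go down, 6 mm deeper, then up with the tip corner under the paddle.

>>> play_rows(series="0 0 0 0.004 0 0.0045 0; 0 0 0 0.0082 0 0.0088 0; 0 0 0 0.0082 0 0.0088 0; 0 0 0 0.006 0 0.011 0; 0 0 0 0.0038 0 0.0129 0; 0 0 0 0.0038 0 0.0129 0")

```text
time: 25.6
ee_pos: [0.6543, 0.0384, 0.1587]
eef_rot: [[-0.722, -0.14, 0.678], [-0.102, 0.99, 0.095], [-0.684, -0.0, -0.729]]
contact_force: [0.8, 0.7, -0.6]
gripper_width: 0.008
finger_force: 0.0
```

>>> play_rows(series="0 0 0 -0.002 0 -0.0022 0; 0 0 0 -0.004 0 -0.0044 0; 0 0 0 -0.006 0 -0.0065 0; 0 0 0 -0.008 0 -0.0087 0; 0 0 0 -0.0095 0 -0.0102 0; 0 0 0 -0.011 0 -0.0119 0; 0 0 0 -0.0123 0 -0.0132 0; 0 0 0 -0.0123 0 -0.0132 0")

```text
time: 26.4
ee_pos: [0.6509, 0.0388, 0.1724]
eef_rot: [[-0.727, -0.14, 0.672], [-0.102, 0.99, 0.097], [-0.679, 0.002, -0.734]]
contact_force: [-6.3, -3.8, -10.8]
gripper_width: 0.007
finger_force: 6.3
```

Run:
```python
from h import *
s=r.read_state();print(s["time"],(s["ee_pos"]-LIP)@S,s["qpos"].round(1),s["contact_force"])
p,d,i=grab("scene")
Y=(cloud(d,i)-LIP)@S
P=Y[(Y[...,2]>.165)&(Y[...,2]<.21)&(Y[...,0]>0)&(Y[...,0]<.06)&(Y[...,1]>.0)&(Y[...,1]<.11)]
if len(P):print("pad",len(P),P.min(0).round(3),P.max(0).round(3))
```

```text
26.4 [0.0108352  0.05963086 0.17236239] [ -10.    -7.1  124.1   30.4   24.8 -131.5] [ -6.34569862  -3.7894221  -10.75795533]
pad 43 [0.002 0.03  0.19 ] [0.024 0.09  0.201]
```

>>> play_rows(series="0 0 0 -0.001 0 -0.0011 0; 0 0 0 -0.002 0 -0.0022 0; 0 0 0 -0.0027 0 -0.003 0; 0 0 0 -0.0034 0 -0.0037 0; 0 0 0 -0.0034 0 -0.0037 0; 0 0 0 -0.0034 0 -0.0037 0")

```text
time: 27.05
ee_pos: [0.649, 0.0393, 0.1744]
eef_rot: [[-0.731, -0.141, 0.668], [-0.102, 0.99, 0.098], [-0.675, 0.003, -0.738]]
contact_force: [-5.8, -3.2, -16.0]
gripper_width: 0.006
finger_force: 8.1
```

Run:
```python
from h import *
s=r.read_state();print(s["time"],(s["ee_pos"]-LIP)@S,s["qpos"].round(1),s["contact_force"])
p,d,i=grab("scene")
Y=(cloud(d,i)-LIP)@S
P=Y[(Y[...,2]>.165)&(Y[...,2]<.21)&(Y[...,0]>0)&(Y[...,0]<.06)&(Y[...,1]>.0)&(Y[...,1]<.11)]
if len(P):print("pad",len(P),P.min(0).round(3),P.max(0).round(3))
cv2.imwrite("pics/s5.png",cv2.resize(p[130:310,220:460],(800,600),interpolation=cv2.INTER_CUBIC))
```

```text
27.05 [0.00905609 0.06044304 0.17442133] [ -10.    -7.5  124.1   29.7   25.4 -130.7] [ -5.79079977  -3.20178275 -15.98909165]
pad 44 [0.002 0.03  0.193] [0.024 0.088 0.202]
```

View pics/s5.png

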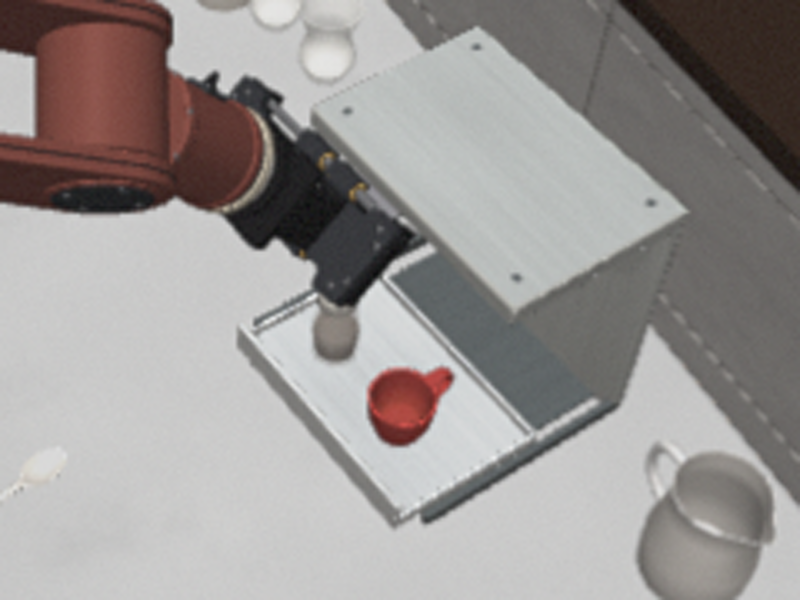

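The view shows the gripper near the lip with both items standing. The paddle's lowest points rose about 16 mm and force climbed to 16 N, so it looks to be on its stop. Retract and verify.

>>> play_rows(series="0 0 0 0.005 0 0.005 0; 0 0 0 0.010 0 0.011 0; 0 0 0 0.014 0 0.0155 0; 0 0 0 0.022 0 0.008 0; 0 0 0 0.044 0 -0.012 0; 0 0 0 0.066 0 -0.033 0; 0 0 0 0.088 0 -0.053 0; 0 0 0 0.095 0 -0.06 0")

```text
time: 27.9
ee_pos: [0.5426, 0.023, 0.1604]
eef_rot: [[-0.722, -0.139, 0.678], [-0.102, 0.99, 0.095], [-0.685, -0.0, -0.729]]
contact_force: [-1.1, -0.2, -0.5]
gripper_width: 0.006
finger_force: 0.0
```

Run:
```python
from h import *
s=r.read_state();print(s["time"],(s["ee_pos"]-LIP)@S,s["qpos"].round(1),s["contact_force"])
for n in("scene","top","wrist"):
    p,d,i=grab(n)
    Y=(cloud(d,i)-LIP)@S
    P=Y[(Y[...,2]>.165)&(Y[...,2]<.22)&(Y[...,0]>0)&(Y[...,0]<.045)&(Y[...,1]>.025)&(Y[...,1]<.095)]
    if len(P)>10:
        print(n,"pad",len(P),P.min(0).round(3),P.max(0).round(3),"slope",np.polyfit(P[:,0],P[:,2],1).round(3))
    q=Y[(Y[...,2]>.028)&(Y[...,2]<.043)&(abs(Y[...,1])<.105)&(Y[...,0]>-.12)&(Y[...,0]<-.05)]
    if len(q)>10: print(len(q),np.median(q[:,0]))
a=np.load("scene0.npz");Y=(a["X"]-LIP)@S
P=Y[(Y[...,2]>.165)&(Y[...,2]<.22)&(Y[...,0]>0)&(Y[...,0]<.045)&(Y[...,1]>.025)&(Y[...,1]<.095)]
print("orig",len(P),P.min(0),P.max(0),np.polyfit(P[:,0],P[:,2],1))
w=cams.grab_frame("wrist")[0];sc=cams.grab_frame("scene")[0]
cv2.imwrite("pics/v.png",np.hstack([cv2.resize(w,(400,300)),cv2.resize(sc[170:260,260:380],(400,300),interpolation=cv2.INTER_CUBIC)]))
```

```text
27.9 [-0.09855081  0.05915913  0.16038777] [ -16.4  -25.6  139.8   34.7   29.9 -139.3] [-1.14923566 -0.21560257 -0.53060886]
scene pad 137 [0.002 0.029 0.191] [0.023 0.09  0.204] slope [-0.039  0.198]
196 -0.07046202706288061
top pad 38 [0.006 0.031 0.19 ] [0.011 0.088 0.203] slope [-0.221  0.199]
132 -0.06824591172291672
4143 -0.06964002379959501
orig 177 [0.00429515 0.02791692 0.17573334] [0.02688093 0.08913263 0.19593386] [0.35272877 0.18057075]
```

View pics/v.png

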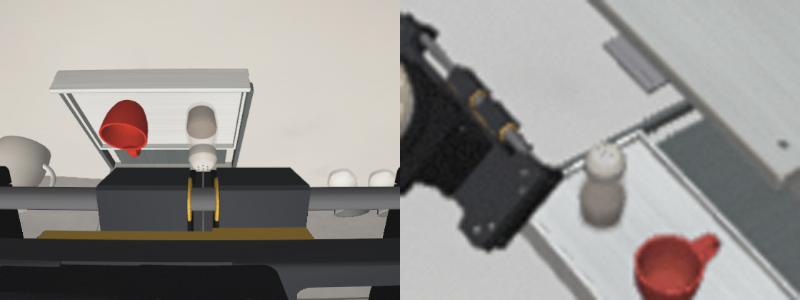

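Paddle now measures level (slope 0.35 → about 0). The tray plate is at its home position, the mug and shaker are upright, and the robot is clear of everything. Handing in.

```bash
python3 -c "
from bench import ticket
print(ticket.sign_off())"
```

```text
the job is handed in; nothing more can be done
None
```

The job is handed in (the sign-off gave no verdict): the red mug and grey cocoa shaker stand upright on the tray, the tray is pushed fully home, and the lamp paddle was then pressed up level to its stop, with the tumbler and jug not touched.

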